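Light a ring for inspection

ROBOT

A 7-joint arm with a two-finger parallel gripper is mounted at the origin on the work surface. World frame = base frame: x ahead of the robot, y to its left, z up, the work surface at z = 0. Lengths are in m, angles in rad, forces in N, time in s.
With the tool pointing down it reaches from about 0.375 to 0.925 m from the base axis. Payload 3.1 kg.
Tool frame: the origin (TCP) lies between the finger pads; the fingertips stand 14 mm ahead of it and the grasp point (between the pads) lies 5 mm behind it; z points along the fingers, y is the line along which they close (so a half turn about z gives the same grasp; the last joint's range is limited). The gripper opens to 85 mm and grips with 20 to 120 N. Pads are 22 mm wide; open, the fingers measure 114 mm over their backs; the gripper's body (76 mm by 85 mm) begins 54 mm behind the grasp point. The pads swing forward as they close: fully open they stand 13 mm farther back than shut.
Start: joints at [1.219, 0.383, 0.044, 1.598, -0.018, 1.161, -0.05], TCP at [0.163, -0.629, 0.245] pointing down, gripper open.
Joint ranges: [-2.61, 2.61], [-0.41, 2.15], [-1.48, 1.57], [0, 2.5], [-1.57, 4.71], [0.05, 1.97], [-2.85, 2.85]. Speed limits (rad/s): [2.79, 2.79, 3.14, 3.14, 3.14, 3.14, 3.14].

INTERFACE

Orientations are given as a rotation vector (axis times angle).
In Python, from plant import arm gives the robot as it stands.
- The arm moves only by the shell command python3 -m creep 'ROWS' [FORCE]. ROWS is text: rows parted by semicolons, each of 5 numbers parted by spaces: the finger opening in m, from 0 to 0.0854, then the shift along the world's x, y, z in m, then the turn about the world's z in rad. In form: fingers dx dy dz yaw; .... A call has exactly 10 rows; each row is the pose to reach, as a shift and turn from the pose commanded when the call began; what a row does not reach only later rows make up. A row lasts 1/12 s, in which the tool goes at most 41.7 mm and 7.16 degrees, less where a joint would pass 70% of its speed; a pose out of reach is approached as far as the arm can. A call with a gripper value outside its range is refused whole. The fingers move at their own pace and stop on an object; FORCE is the grip in N (left out, the last holds). Time passes only in rows, so rows that repeat a pose let the fingers close, or fill a call up. It gives the time, the measured TCP pose, the force, the opening and the grip force at its end, in the units of the state.
- arm.observe(): the state, without advancing time (a new reading comes with each control period).
- arm.grab_frame(name): name is "side" or "top"; returns a dict with "frame" (400x640x3 uint8, blue, green, red), "fovy" (degrees; the focal length in pixels is half the picture's height over the tangent of half this angle, whatever the lens; pixels are square), "cx", "cy" (the principal point, pixels), "pose" (4x4, takes a point from camera to world coordinates). Camera axes: x right, y down, z forward; pixel columns grow to the right and rows downward; lengths in m; the calibration is good to about 2 mm. A picture is of the moment at which its call begins. There is no depth.
- arm.close_job(): hands the job in; it is judged then, once.
The state is a dict: "t": time; "joint_positions": joint angles; "joint_velocities": joint speeds; "tau": joint torques, N m; "ee_pos": TCP position; "tool_rot": TCP orientation; "force": force on the tool from outside, world axes, zero at the start; "torque": the same for the moment, N m; "gripper_width": finger opening in m; "gripper_force": force on a finger pad.
Only numpy, scipy, OpenCV 4.12 (cv2) and the standard library are available. Lean on these libraries where they do the work, as an engineer would, in place of code of your own. Each camera call takes 0.05 s, during which the arm holds its last target. There are 200 camera calls.

TASK

Slide the brass ring along the bench, without lifting it, onto the middle of the square black mat. Then draw the torch up out of the wooden tool block, tip it over to a slant of about 45 degrees and finish while holding it clear in the air, with its lens about 20 cm from the ring and pointing down at the middle of the ring. Keep holding it still there, and leave the screwdriver, hammer and tin alone.

Things in the scene. Friction and masses are not known exactly. Their poses are not given: they have to be found in the camera images.
- ring: loose plain brass ring lying flat on the bench, outer diameter 96 mm, bore 64 mm, 24 mm high, 0.5 to 0.9 kg; origin at the centre of its underside, z up. The bore goes right through, so closed fingers can reach into it and push on its wall.
- ring_center (a point): the middle of the brass ring, on its axis, 12 mm above its underside
- mat: thin square black rubber mat, 130 x 130 mm, 1 mm thick, flat on the bench and fixed; it makes no step, things slide onto it freely; origin at its centre, z up
- block: fixed wooden tool block 160 (its x) x 76 (its y) x 60 mm high; two round holes 37 mm wide, 50 mm deep, on its long middle line, 40 mm either side of its centre along its x; one holds the torch, the other the screwdriver (either way round). Origin at the centre of its underside, z up.
- torch: loose round black torch, 145 mm long, 0.11 to 0.18 kg, standing upright, lens down, in one hole of the block. Lens-end head 34 mm in diameter, 40 mm long, at rest wholly in the hole; above it the handle, 26 mm in diameter, 105 mm long, its tail 155 mm above the bench. Origin at the centre of the lens face; z runs from lens to tail: light leaves along -z.
- screwdriver: bystander: loose screwdriver standing handle down, blade up, in the other hole of the block: wooden handle 34 mm in diameter, thin steel shaft, tip 160 mm above the bench; origin at the centre of the handle's end, z up
- hammer: bystander: loose hammer lying on the bench beyond the mat; its length along its own x, handle to -x, across the robot's view; origin under its middle
- tin: bystander: steel tin standing upright, 60 mm in diameter, 120 mm high; origin at the centre of its underside
Not all that is in view belongs to the job. There is more than one size of the ring; the job needs the larger.

How it is judged:
On the way, in this order (a step that is already met when the one before it is completed fails the run):
1. the ring lies on the middle of the mat, the torch still standing in its hole (horizontal distance between ring and mat below 0.025 m and linear speed of ring below 0.02 m/s and height (world z) of torch below 0.02 m), for 0.2 s.
2. the torch is drawn right out of the block, held in the fingers (height (world z) of torch above 0.08 m and contact force between torch and the fingers above 1 N), for 0.2 s.
At the end, for the whole second after the job is handed in: Ring flat, within 30 mm of the mat's centre. Torch held still by the fingers alone, lens over 80 mm above the bench, leaning 30 to 60 degrees from upright, lens lowest; its axis passes within 30 mm (each way) of the ring's middle, which is 120 to 280 mm ahead of the lens (all of step 2 and horizontal distance between ring and mat below 0.03 m and height (world z) of ring below 0.006 m and angle between ring's own z axis and vertical below 0.1 rad and contact force between torch and block below 0.1 N and contact force between torch and ring below 0.1 N and contact force between torch and screwdriver below 0.1 N and linear speed of torch below 0.03 m/s and angle between torch's own z axis and vertical between 0.52 and 1.05 rad and x of ring_center in the frame of torch between -0.03 and 0.03 m and y of ring_center in the frame of torch between -0.03 and 0.03 m and z of ring_center in the frame of torch between -0.28 and -0.12 m); the arm keeps its last pose, push and grip.
It fails at once if the ring is lifted off the bench or tipped (height (world z) of ring above 0.012 m or angle between ring's own z axis and vertical above 0.25 rad).
It fails at once if the screwdriver, hammer or tin is moved more than 30 mm (distance of any of screwdriver, hammer, tin from where it was at the start of the episode above 0.03 m).
It also fails if it takes over 61 s, if anything falls off the work surface, if the arm or the gripper's body presses on something with over 40 N, if the wrist force passes 120 N, or if a joint passes its speed limit or range.

## Working session

There is one attempt and no reset: what is moved stays moved. The work goes in short steps, Python scripts to look and compute and a shell command to move; the robot and the scene stay as the last step left them, time stands still between calls to the robot, and variables do not carry over. Pictures are saved under pics/ and viewed, at most 10 in all, crops included, and the job is handed in when it is done.

```bash
mkdir -p pics; ls; cat > h.py <<'E'
import numpy as np, cv2
from plant import arm
def grab(n):
    g=arm.grab_frame(n); return g
def K(g):
    f=g["frame"].shape[0]/2/np.tan(np.radians(g["fovy"])/2); return f,g["cx"],g["cy"]
def ray(g,u,v):
    f,cx,cy=K(g); T=np.array(g["pose"]); d=T[:3,:3]@np.array([(u-cx)/f,(v-cy)/f,1]); return T[:3,3],d/np.linalg.norm(d)
def onz(g,u,v,z):
    o,d=ray(g,u,v); return o+d*(z-o[2])/d[2]
def proj(g,p):
    f,cx,cy=K(g); T=np.array(g["pose"]); q=T[:3,:3].T@(np.array(p)-T[:3,3]); return np.array([cx+f*q[0]/q[2],cy+f*q[1]/q[2]])
def tri(a,b):
    (o1,d1),(o2,d2)=a,b; s=np.linalg.lstsq(np.c_[d1,-d2],o2-o1,rcond=None)[0]
    p,q=o1+s[0]*d1,o2+s[1]*d2; return (p+q)/2,np.linalg.norm(p-q)
E
python3 - <<'E'
from h import *
for n in ("side","top"):
    g=grab(n); cv2.imwrite(f"pics/{n}0.png",g["frame"]); print(n,K(g),np.round(g["pose"],3).tolist())
s=arm.observe(); print({k:np.round(v,3).tolist() for k,v in s.items()})
E
```

```text
pics
side (np.float64(411.9661773475342), 309.1604628184693, 198.09121362852403) [[0.836, -0.398, 0.378, 0.202], [-0.549, -0.616, 0.565, -0.601], [0.007, -0.68, -0.733, 0.869], [0.0, 0.0, 0.0, 1.0]]
top (np.float64(394.6299008764376), 320.58746631447485, 195.53285271867188) [[-0.04, -0.974, 0.222, 0.399], [-0.999, 0.04, -0.005, 0.046], [-0.004, -0.222, -0.975, 0.991], [0.0, 0.0, 0.0, 1.0]]
{'t': 0.1, 'joint_positions': [1.219, 0.384, 0.044, 1.599, -0.018, 1.161, -0.05], 'joint_velocities': [0.001, -0.002, 0.001, -0.003, -0.0, -0.001, 0.002], 'tau': [0.003, -43.473, 1.029, -25.045, 0.011, 0.006, -0.0], 'ee_pos': [0.163, -0.628, 0.244], 'tool_rot': [-3.114, -0.397, 0.001], 'force': [-0.399, 0.49, -0.495], 'torque': [-0.027, 0.018, 0.028], 'gripper_force': 0.0, 'gripper_width': 0.086}
```

View pics/side0.png

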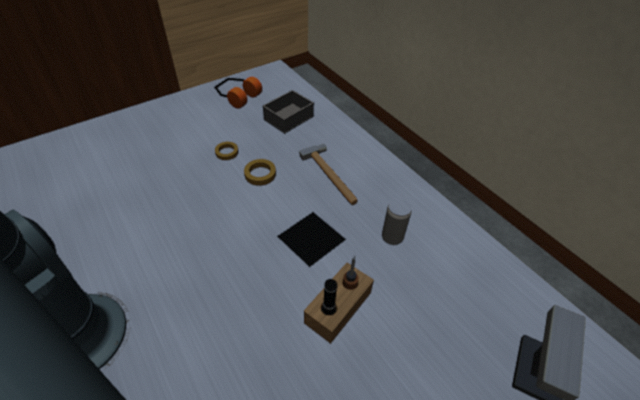

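View pics/top0.png

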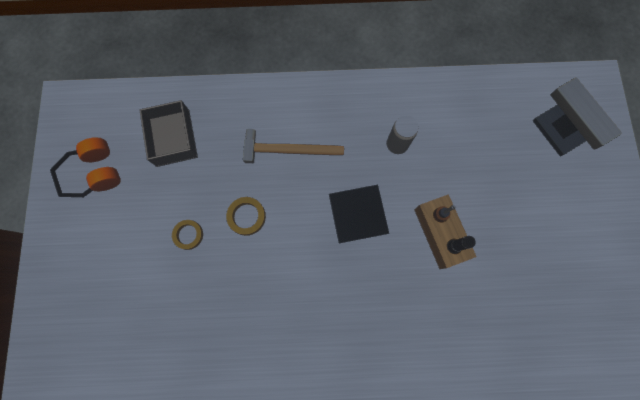

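The pictures show two brass rings: A at top (246,216) / side (260,172), and B at top (187,235) / side (227,150). A looks larger. The mat is at top (359,213). The block is at (446,232), with the black torch in its near hole (463,243) and the screwdriver in the far one (446,213).

```bash
cat > m.py <<'E'
from h import *
def blobs(m,amin):
    c,_=cv2.findContours(m,cv2.RETR_EXTERNAL,cv2.CHAIN_APPROX_NONE); return [x for x in c if cv2.contourArea(x)>amin]
def ringmask(g):
    hsv=cv2.cvtColor(g["frame"],cv2.COLOR_BGR2HSV); return cv2.inRange(hsv,(15,90,50),(32,255,255))
def rings(g):
    out=[]
    for c in blobs(ringmask(g),150):
        P=np.array([onz(g,u,v,0.018)[:2] for u,v in c[:,0]]); (x,y),r=cv2.minEnclosingCircle(P.astype(np.float32)*1000)
        out.append((np.round(c[:,0].mean(0)),round(x),round(y),round(2*r)))
    return out
E
python3 - <<'E'
from m import *
t=grab("top"); s=grab("side")
for n,g in(("top",t),("side",s)):
    print(n,*rings(g),sep="\n ")
    f=g["frame"]; dark=(f.max(2)<45).astype(np.uint8)*255
    for c in blobs(dark,60):
        M=cv2.moments(c); u,v=M["m10"]/M["m00"],M["m01"]/M["m00"]
        if not(270<u<520 and 170<v<330): continue
        P=np.array([onz(g,a,b,0.001)[:2]*1000 for a,b in c[:,0]],np.float32)
        print(" dark",round(u),round(v),cv2.contourArea(c),cv2.minAreaRect(P),cv2.boundingRect(c))
    if n=="top":
        hsv=cv2.cvtColor(f,cv2.COLOR_BGR2HSV)
        print(hsv[240,435],hsv[255,445],hsv[216,231])
        print("holes guess torch",onz(g,457,246,.06),"screw",onz(g,443,214,.06), "tail",onz(g,469,242,.155))
    else: print("tail",onz(g,330,284,.155),"collar",onz(g,329,309,.06),onz(g,351,281,.06))
a=cv2.resize(t["frame"][150:290,150:490],None,fx=2.3,fy=2.3); b=cv2.resize(s["frame"][220:350,230:450],None,fx=2,fy=2)
cv2.imwrite("pics/crop1.png",np.vstack([a,cv2.copyMakeBorder(b,0,0,0,a.shape[1]-b.shape[1],cv2.BORDER_CONSTANT)]))
E
```

```text
top
 (array([186., 234.]), 537, 377, 72)
 (array([245., 215.]), 578, 232, 95)
 (array([446., 230.]), 520, -267, 175)
 (array([298., 148.]), 746, 95, 229)
 dark 460 244 255.5 ((485.6188049316406, -304.4131164550781), (31.854068756103516, 67.71234893798828), 9.630114555358887) (448, 237, 27, 16)
 dark 358 214 2272.5 ((575.6417846679688, -53.30669403076172), (125.30292510986328, 124.86761474609375), 8.58322525024414) (330, 186, 58, 56)
[16 96 93] [ 17  96 106] [ 21 134  97]
holes guess torch [ 0.47734656 -0.27403382  0.06      ] screw [ 0.55466823 -0.24949648  0.06      ] tail [ 0.47677866 -0.26767182  0.155     ]
side
 (array([339., 296.]), 531, -240, 182)
 (array([259., 170.]), 579, 233, 98)
 (array([333., 177.]), 745, 94, 238)
 (array([226., 149.]), 536, 374, 75)
 (array([232.,  34.]), 893, 1133, 998)
 dark 340 320 327.5 ((530.0437622070312, -280.8553161621094), (178.4224853515625, 50.840736389160156), 3.076533317565918) (312, 285, 60, 57)
 dark 329 298 380.0 ((515.2991333007812, -219.14346313476562), (92.81172943115234, 34.67317581176758), 54.15483856201172) (321, 279, 16, 36)
 dark 351 275 79.5 ((601.54443359375, -190.4674530029297), (61.75275802612305, 22.083694458007812), 53.21037673950195) (346, 260, 10, 22)
 dark 394 230 476.5 ((779.368896484375, -150.2928924560547), (100.285400390625, 59.759559631347656), 38.92530059814453) (383, 213, 26, 31)
 dark 311 239 1757.5 ((575.6654052734375, -52.67466735839844), (126.652099609375, 126.001220703125), 8.866765022277832) (278, 213, 67, 53)
 dark 484 194 5319.5 ((1050.72998046875, 66.48052978515625), (126.45552825927734, 1450.4046630859375), 0.004947185982018709) (283, 52, 357, 273)
tail [ 0.47723836 -0.26664462  0.155     ] collar [ 0.47664789 -0.27107981  0.06      ] [ 0.5581234  -0.24175667  0.06      ]
```

View pics/crop1.png

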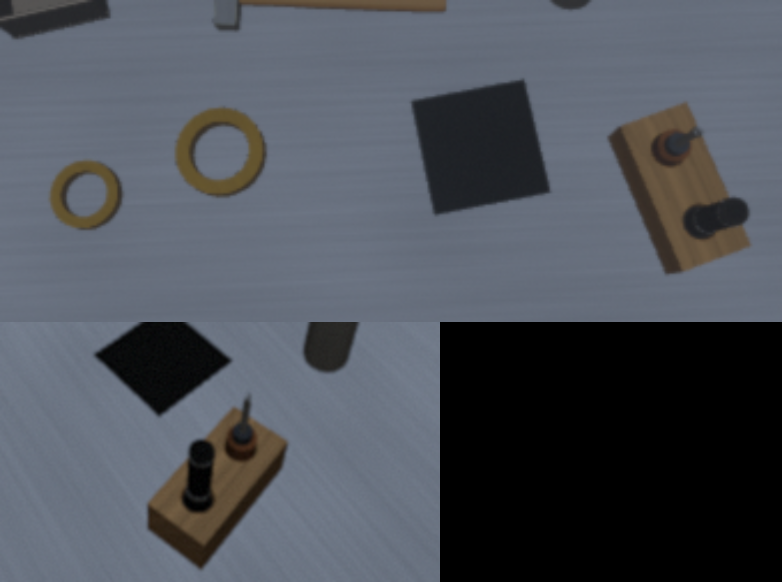

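Ring A measures 95–98 mm from both views and B 72–75 mm, so A is the ring meant, at (0.578, 0.232). The mat is at (0.576, -0.053) and the torch at (0.477, -0.268), its hole and tail agreeing. I'll close the fingers and go to above the ring.

```bash
python3 -m creep '0 0.1 0.1 0.05 -0.254;0 0.1 0.1 0.05 -0.254;0 0.1 0.1 0.05 -0.254;0 0.1 0.1 0.05 -0.254;0 0.3 0.22 0.05 -0.254;0 0.3 0.22 0.05 -0.254;0 0.3 0.22 0.05 -0.254;0 0.3 0.22 0.05 -0.254;0 0.3 0.22 0.05 -0.254;0 0.3 0.22 0.05 -0.254' 60
python3 -m creep '0 0.115 0.3 0 0;0 0.115 0.3 0 0;0 0.115 0.3 0 0;0 0.115 0.3 0 0;0 0.115 0.3 0 0;0 0.115 0.3 0 0;0 0.115 0.3 0 0;0 0.115 0.3 0 0;0 0.115 0.3 0 0;0 0.115 0.3 0 0'
```

```text
t: 1.03
ee_pos: [0.4682, -0.4042, 0.2951]
tool_rot: [-3.139, -0.01, -0.004]
force: [1.2, 0.2, -0.5]
gripper_width: 0.0
gripper_force: 0.0
t: 1.87
ee_pos: [0.5788, -0.1056, 0.2951]
tool_rot: [-3.141, -0.01, 0.0]
force: [-0.5, -1.1, -0.1]
gripper_width: -0.0001
gripper_force: 0.0
```

```bash
python3 -m creep '0 0 0.338 0 0;0 0 0.338 0 0;0 0 0.338 0 0;0 0 0.338 0 0;0 0 0.338 0 0;0 0 0.338 0 0;0 0 0.338 0 0;0 0 0.338 0 0;0 0 0.338 0 0;0 0 0.338 0 0'
python3 -m creep '0 0 0 -0.2 0;0 0 0 -0.2 0;0 0 0 -0.2 0;0 0 0 -0.2 0;0 0 0 -0.2 0;0 0 0 -0.2 0;0 0 0 -0.2 0;0 0 0 -0.2 0;0 0 0 -0.2 0;0 0 0 -0.2 0'
python3 - <<'E'
from h import *
g=grab("side"); f=g["frame"]; cv2.imwrite("pics/r1.png",cv2.resize(f[90:250,180:420],None,fx=3,fy=3)); g=grab("top");cv2.imwrite("pics/r2.png",cv2.resize(g["frame"][130:290,160:400],None,fx=2,fy=2))
E
```

```text
t: 2.7
ee_pos: [0.5772, 0.232, 0.295]
tool_rot: [-3.14, -0.008, 0.001]
force: [-0.2, -1.0, 0.5]
gripper_width: 0.0003
gripper_force: 0.0
t: 3.53
ee_pos: [0.5808, 0.2295, 0.0988]
tool_rot: [-3.14, 0.001, -0.009]
force: [-0.7, 0.3, 0.2]
gripper_width: 0.0002
gripper_force: 0.0
```

View pics/r1.png

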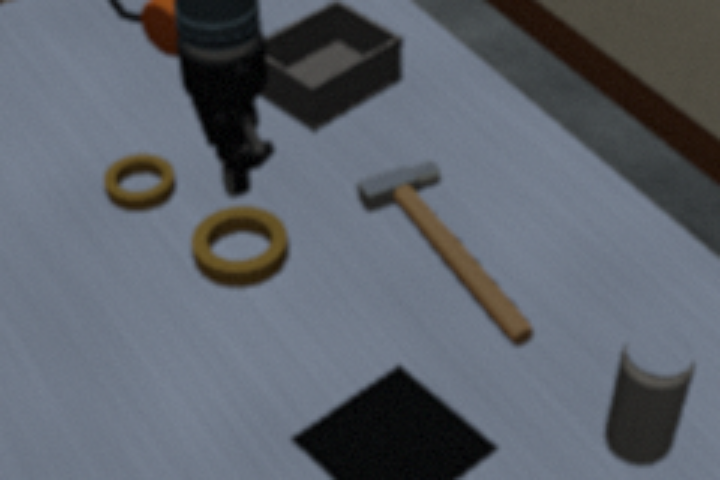

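The closed fingers hang right over the bore of ring A, their tips at crop (237,190). I'll lower them into the bore and push.

```bash
python3 -m creep '0 -0.001 0.002 -0.04 0;0 -0.001 0.002 -0.06 0;0 -0.001 0.002 -0.07 0;0 -0.001 0.002 -0.079 0;0 -0.001 0.002 -0.079 0;0 -0.001 -0.005 -0.079 0;0 -0.001 -0.01 -0.079 0;0 -0.001 -0.015 -0.079 0;0 -0.001 -0.022 -0.079 0;0 -0.001 -0.03 -0.079 0'
python3 -m creep '0 0 -0.01 0 0;0 0 -0.02 0 0;0 0 -0.03 0 0;0 0 -0.04 0 0;0 0 -0.05 0 0;0 0 -0.06 0 0;0 0 -0.07 0 0;0 0 -0.08 0 0;0 0 -0.09 0 0;0 0 -0.1 0 0'
python3 - <<'E'
from m import *
print(*rings(grab("top")),*rings(grab("side")),sep="\n")
E
```

```text
t: 4.47
ee_pos: [0.5782, 0.2014, 0.0179]
tool_rot: [-3.137, -0.002, -0.006]
force: [0.4, 5.8, 1.1]
gripper_width: -0.0001
gripper_force: 2.5
t: 5.3
ee_pos: [0.5781, 0.1014, 0.0178]
tool_rot: [-3.137, -0.002, -0.005]
force: [-0.4, 6.5, 2.9]
gripper_width: 0.0
gripper_force: 2.8
(array([186., 234.]), 537, 377, 72)
(array([446., 230.]), 520, -267, 175)
(array([298., 148.]), 746, 95, 229)
(array([338., 296.]), 527, -240, 188)
(array([276., 197.]), 574, 116, 98)
(array([333., 177.]), 746, 94, 240)
(array([226., 150.]), 533, 372, 81)
(array([186.,  77.]), 591, 874, 216)
(array([255.,  22.]), 983, 1159, 811)
```

```bash
python3 -m creep '0 0 -0.01 0 0;0 0 -0.02 0 0;0 0 -0.03 0 0;0 0 -0.04 0 0;0 0 -0.05 0 0;0 0 -0.06 0 0;0 0 -0.07 0 0;0 0 -0.08 0 0;0 0 -0.09 0 0;0 0 -0.1 0 0'
python3 -m creep '0 0 -0.01 0 0;0 0 -0.02 0 0;0 0 -0.03 0 0;0 0 -0.04 0 0;0 0 -0.05 0 0;0 0 -0.058 0 0;0 0 -0.064 0 0;0 0 -0.068 0 0;0 0 -0.07 0 0;0 0 -0.07 0 0'
python3 - <<'E'
from m import *
print(*rings(grab("top")),*rings(grab("side")),sep="\n")
E
```

```text
t: 6.23
ee_pos: [0.5779, 0.0022, 0.0173]
tool_rot: [-3.138, -0.004, -0.003]
force: [-0.6, 7.3, 3.4]
gripper_width: -0.0004
gripper_force: 3.5
t: 7.07
ee_pos: [0.5779, -0.0683, 0.0173]
tool_rot: [-3.138, -0.003, -0.002]
force: [0.2, 5.9, 4.1]
gripper_width: -0.0003
gripper_force: 2.9
(array([186., 234.]), 537, 377, 72)
(array([354., 220.]), 574, -50, 96)
(array([298., 148.]), 746, 95, 229)
(array([337., 299.]), 526, -240, 189)
(array([307., 238.]), 570, -51, 106)
(array([343., 188.]), 745, 40, 134)
(array([226., 150.]), 536, 374, 76)
(array([242.,  23.]), 927, 1193, 918)
```

The ring now sits about 2 mm from the mat's centre. I'll back off, lift out, and check the scene and joints.

```bash
python3 -m creep '0 0 0.008 0 0;0 0 0.015 0 0;0 0 0.015 0 0;0 0 0.015 0.03 0;0 0 0.015 0.07 0;0 0 0.015 0.11 0;0 0 0.015 0.15 0;0 0 0.015 0.19 0;0 0 0.015 0.23 0;0 0 0.015 0.25 0'
python3 -m creep '0.055 0 0 0.01 -0.64;0.055 0 0 0.01 -0.64;0.055 0 0 0.01 -0.64;0.055 0 0 0.01 -0.64;0.055 0 0 0.01 -0.64;0.055 0 0 0.01 -0.64;0.055 -0.05 0 0.01 -0.64;0.055 -0.1 0 0.01 -0.64;0.055 -0.1 0 0.01 -0.64;0.055 -0.1 0 0.01 -0.64'
python3 - <<'E'
from m import *
t=grab("top"); print(*rings(t),sep="\n"); s=arm.observe(); print(np.round(s["joint_positions"],2),s["gripper_width"])
print(*rings(grab("side")),sep="\n")
E
```

```text
t: 8.0
ee_pos: [0.5791, -0.0573, 0.2719]
tool_rot: [3.139, -0.002, 0.011]
force: [1.1, 0.3, 1.0]
gripper_width: -0.0002
gripper_force: 0.0
t: 8.83
ee_pos: [0.4725, -0.0573, 0.2749]
tool_rot: [2.979, -0.986, -0.007]
force: [0.0, 0.4, 0.1]
gripper_width: 0.0553
gripper_force: 0.0
(array([186., 234.]), 537, 377, 72)
(array([351., 207.]), 577, -49, 97)
(array([298., 148.]), 746, 95, 229)
[ 0.41  0.05 -0.39  1.94  0.02  1.15 -2.19] 0.05495705502828167
(array([338., 297.]), 526, -240, 188)
(array([311., 234.]), 575, -51, 108)
(array([333., 177.]), 746, 94, 240)
(array([226., 149.]), 536, 374, 76)
(array([201.,  65.]), 669, 931, 396)
(array([295.,  22.]), 1156, 1031, 582)
```

```bash
python3 -m creep '0.055 0 -0.1 0 1.25;0.055 0 -0.1 0 1.25;0.055 0 -0.1 0 1.25;0.055 0 -0.1 0 1.25;0.055 0 -0.1 0 1.25;0.055 0 -0.1 0 1.25;0.055 0 -0.1 0 1.25;0.055 0 -0.1 0 1.25;0.055 0 -0.1 0 1.25;0.055 0 -0.1 0 1.25'
python3 -m creep '0.055 0 -0.11 0 1.26;0.055 0 -0.11 0 1.26;0.055 0 -0.11 0 1.26;0.055 0 -0.11 0 1.26;0.055 0 -0.11 0 1.26;0.055 0 -0.11 0 1.26;0.055 0 -0.11 0 1.26;0.055 0 -0.11 0 1.26;0.055 0 -0.11 0 1.26;0.055 0 -0.11 0 1.26'
python3 -m creep '0.055 0 0 0 0.01;0.055 0 0 0 0.01;0.055 0 0 0 0.01;0.055 0 0 0 0.01;0.055 0 0 0 0.01;0.055 0 0 -0.03 0.01;0.055 0 0 -0.06 0.01;0.055 0 0 -0.08 0.01;0.055 0 0 -0.08 0.01;0.055 0 0 -0.08 0.01'
python3 - <<'E'
from m import *
from scipy.spatial.transform import Rotation as R
s=arm.observe(); print(np.round(s["joint_positions"],2),s["gripper_width"],s["ee_pos"],R.from_rotvec(s["tool_rot"]).as_matrix().round(3).tolist())
a=grab("side");b=grab("top")
cv2.imwrite("pics/t1.png",np.vstack([cv2.resize(a["frame"][200:350,250:450],None,fx=2,fy=2),cv2.resize(b["frame"][170:300,360:560],None,fx=2,fy=2)]))
E
```

```text
t: 9.77
ee_pos: [0.479, -0.1566, 0.2765]
tool_rot: [3.006, 0.912, 0.002]
force: [-0.4, 0.2, -0.4]
gripper_width: 0.0549
gripper_force: 0.0
t: 10.6
ee_pos: [0.4788, -0.267, 0.2763]
tool_rot: [1.924, 2.482, 0.001]
force: [0.0, 0.4, -0.8]
gripper_width: 0.0552
gripper_force: 0.0
t: 11.43
ee_pos: [0.4764, -0.2658, 0.1953]
tool_rot: [-1.921, -2.482, 0.001]
force: [1.2, 0.4, -0.7]
gripper_width: 0.0548
gripper_force: 0.0
[ 0.75  0.27 -0.37  1.88  0.11  1.02  0.6 ] 0.05481401803630221 [ 0.47638458 -0.2657617   0.19533474] [[-0.251, 0.968, -0.003], [0.968, 0.251, 0.001], [0.002, -0.002, -1.0]]
```

View pics/t1.png

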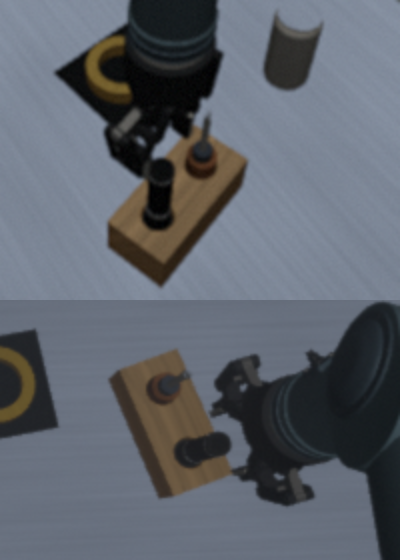

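The fingers straddle the torch's tail, which is at crop (161,168) in the side part and (215,442) in the top part. The screwdriver is clear. I'll go down, grip and draw up.

```bash
python3 -m creep '0.055 0.001 -0.002 -0.02 0.04;0.055 0.001 -0.002 -0.04 0.04;0.055 0.001 -0.002 -0.06 0.04;0.055 0.001 -0.002 -0.07 0.04;0.055 0.001 -0.002 -0.07 0.04;0 0.001 -0.002 -0.07 0.04;0 0.001 -0.002 -0.07 0.04;0 0.001 -0.002 -0.07 0.04;0 0.001 -0.002 -0.07 0.04;0 0.001 -0.002 -0.07 0.04' 40
python3 -m creep '0 0 0 0 0;0 0 0 0.02 0;0 0 0 0.04 0;0 0 0 0.06 0;0 0 0 0.08 0;0 0 0 0.1 0;0 0 0 0.12 0;0 0 0 0.13 0;0 0 0 0.13 0;0 0 0 0.13 0'
python3 - <<'E'
from m import *
a=grab("side");b=grab("top")
cv2.imwrite("pics/t2.png",np.vstack([cv2.resize(a["frame"][180:350,250:450],None,fx=2,fy=2),cv2.resize(b["frame"][170:300,360:560],None,fx=2,fy=2)]))
E
```

```text
t: 12.37
ee_pos: [0.4796, -0.269, 0.1283]
tool_rot: [1.87, 2.52, 0.0]
force: [-0.8, -0.3, 5.8]
gripper_width: 0.0249
gripper_force: 39.7
t: 13.2
ee_pos: [0.4781, -0.2681, 0.2561]
tool_rot: [1.872, 2.523, -0.0]
force: [-0.6, 0.2, -1.8]
gripper_width: 0.0251
gripper_force: 40.5
```

View pics/t2.png

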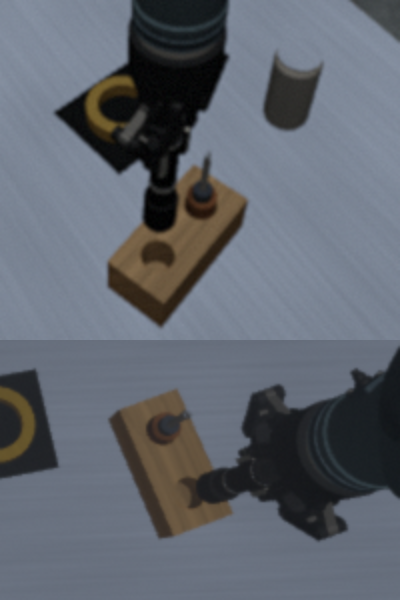

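The torch hangs plumb from the pads, clear of the block, with its lens about 0.14 m up. The creep rows can't tilt the tool, so I'll carry the torch to the ring side of the block and lower it. Then I'll drag it against the block's top edge with a light grip, so it pivots between the pads.

```bash
python3 -m creep '0 -0.015 0.03 0 0;0 -0.029 0.057 0 0;0 -0.029 0.057 0 0;0 -0.029 0.057 -0.03 0;0 -0.029 0.057 -0.06 0;0 -0.029 0.057 -0.09 0;0 -0.029 0.057 -0.11 0;0 -0.029 0.057 -0.11 0;0 -0.029 0.057 -0.11 0;0 -0.029 0.057 -0.11 0' 20
python3 -m creep '0 0.0015 -0.005 0 0;0 0.003 -0.01 0 0;0 0.0045 -0.014 0 0;0 0.006 -0.019 0 0;0 0.0075 -0.024 0 0;0 0.009 -0.029 0 0;0 0.0105 -0.033 0 0;0 0.012 -0.038 0 0;0 0.0135 -0.043 0 0;0 0.015 -0.048 0 0'
python3 - <<'E'
from m import *
a=grab("side");b=grab("top")
cv2.imwrite("pics/t3.png",np.vstack([cv2.resize(a["frame"][180:350,250:450],None,fx=2,fy=2),cv2.resize(b["frame"][170:300,360:560],None,fx=2,fy=2)]))
E
```

```text
t: 14.13
ee_pos: [0.4499, -0.2113, 0.1468]
tool_rot: [1.871, 2.523, 0.001]
force: [-0.1, -0.2, -1.1]
gripper_width: 0.0252
gripper_force: 40.3
t: 14.97
ee_pos: [0.4638, -0.2573, 0.1456]
tool_rot: [-1.869, -2.521, -0.003]
force: [-0.2, 3.9, -2.8]
gripper_width: 0.025
gripper_force: 40.9
```

View pics/t3.png

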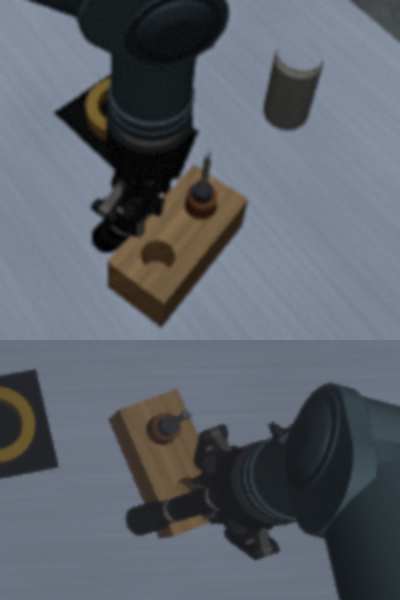

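The torch is pivoting as planned: its head leans off the block's edge towards the ring, lens at crop (145,518) in the top part, with only 4 N of push. I'll go on to about 45°, then grip hard and lift.

```bash
python3 -m creep '0 0.0015 -0.005 0 0;0 0.003 -0.01 0 0;0 0.0045 -0.014 0 0;0 0.006 -0.019 0 0;0 0.0075 -0.024 0 0;0 0.009 -0.029 0 0;0 0.0105 -0.034 0 0;0 0.011 -0.036 0 0;0 0.011 -0.036 0 0;0 0.011 -0.036 0 0'
python3 -m creep '0 0 0 0 0;0 0 0 0 0;0 0 0 0 0;0 0 0 0.02 0;0 0 0 0.04 0;0 0 0 0.06 0;0 0 0 0.08 0;0 0 0 0.1 0;0 0 0 0.1 0;0 0 0 0.1 0' 100
python3 - <<'E'
from m import *
a=grab("side");b=grab("top")
cv2.imwrite("pics/t4.png",np.vstack([cv2.resize(a["frame"][170:320,250:450],None,fx=2.8,fy=2.8),cv2.resize(b["frame"][190:250,360:560],None,fx=2.8,fy=2.8)]))
E
```

```text
t: 15.9
ee_pos: [0.4754, -0.2961, 0.1467]
tool_rot: [1.872, 2.522, -0.001]
force: [-0.9, 2.8, 0.1]
gripper_width: 0.0252
gripper_force: 39.8
t: 16.73
ee_pos: [0.4766, -0.2972, 0.2479]
tool_rot: [1.869, 2.517, -0.001]
force: [0.3, 0.3, -1.5]
gripper_width: 0.0239
gripper_force: 98.0
```

View pics/t4.png

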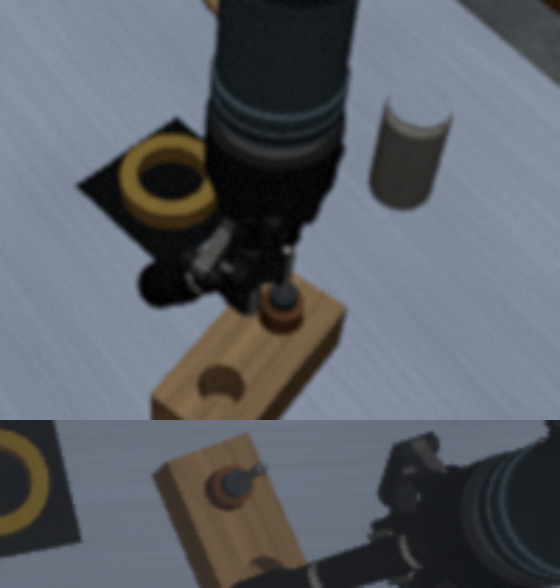

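The torch is tilted and clear of the block, its lens at side-crop (155,285). I'll raise it, pass over the screwdriver, and come down at the aiming pose.

```bash
python3 -m creep '0 0 0 0.03 0;0 0 0 0.06 0;0 0 0 0.08 0;0 0.03 0.006 0.08 0;0 0.06 0.012 0.08 0;0 0.09 0.018 0.08 0;0 0.12 0.024 0.08 0;0 0.15 0.03 0.08 0;0 0.166 0.031 0.08 0;0 0.166 0.031 0.08 0'
python3 -m creep '0 0 0 -0.02 0;0 0 0 -0.04 0;0 0 0 -0.06 0;0 0 0 -0.08 0;0 0 0 -0.09 0;0 0 0 -0.095 0;0 0 0 -0.095 0;0 0 0 -0.095 0;0 0 0 -0.095 0;0 0 0 -0.095 0'
python3 - <<'E'
from m import *
a=grab("side");b=grab("top")
print(arm.observe()["ee_pos"],rings(a)[:4],rings(b)[:4])
A=cv2.resize(a["frame"][170:290,260:460],None,fx=3,fy=3);B=cv2.resize(b["frame"][160:240,360:560],None,fx=3,fy=3)
cv2.imwrite("pics/t5.png",cv2.convertScaleAbs(np.vstack([A,B])[:600],alpha=2,beta=15))
E
```

```text
t: 17.67
ee_pos: [0.6442, -0.261, 0.3222]
tool_rot: [-1.864, -2.525, -0.004]
force: [0.4, -0.4, -1.7]
gripper_width: 0.0242
gripper_force: 98.5
t: 18.5
ee_pos: [0.6422, -0.2645, 0.2332]
tool_rot: [1.87, 2.52, 0.001]
force: [-0.0, 0.6, -1.5]
gripper_width: 0.0241
gripper_force: 98.6
[ 0.64195499 -0.26436472  0.2327479 ] [(array([336., 303.]), 525, -243, 195), (array([311., 234.]), 575, -51, 108), (array([333., 177.]), 748, 93, 241), (array([226., 151.]), 533, 370, 84)] [(array([186., 234.]), 537, 377, 72), (array([446., 228.]), 520, -267, 175), (array([358., 212.]), 576, -51, 97), (array([298., 148.]), 748, 95, 229)]
```

View pics/t5.png

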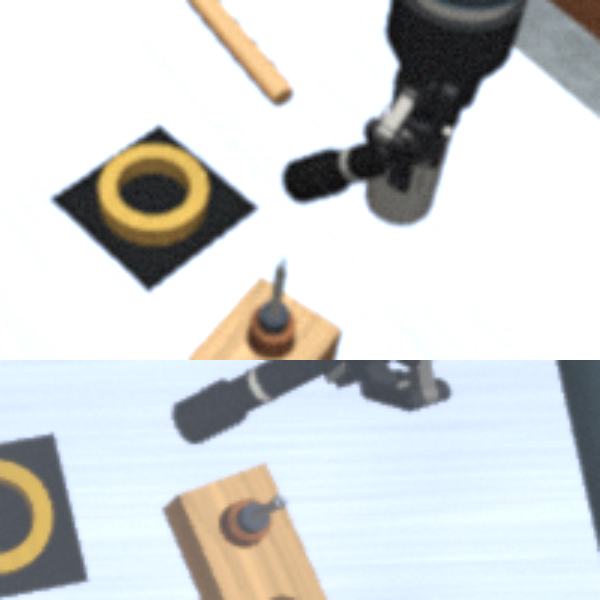

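The torch is held clear. The lens centre is at about side-crop (291,184) and top-crop (184,424), and the silver collar at (345,163) and (259,387). Hammer, tin and screwdriver stand where they were. Next I'll triangulate.

```bash
python3 - <<'E'
from m import *
a=grab("side");b=grab("top")
S=lambda u,v: ray(a,260+u/3-.33,170+v/3-.33); T=lambda u,v: ray(b,360+u/3-.33,160+(v-360)/3-.33)
L,e1=tri(S(291,184),T(184,424)); C,e2=tri(S(345,163),T(259,387)); G=arm.observe()["ee_pos"]+np.array([0,0,.005])
R=np.array([.576,-.051,.012])
print("lens",L,e1,"collar",C,e2,"G",G)
for n,P in(("LC",C),("LG",G)):
    d=P-L; l=np.linalg.norm(d); d/=l; w=R-L; z=w@d
    print(n,l,"tilt",np.degrees(np.arccos(d[2])),"az",np.degrees(np.arctan2(d[1],d[0])),"z",z,"off",w-z*d)
E
```

```text
lens [ 0.61469941 -0.18190348  0.14079879] 0.005702902286226261 collar [ 0.62473322 -0.22104656  0.19893529] 0.004666186346114915 G [ 0.64162988 -0.26423976  0.23715825]
LC 0.07080049412177444 tilt 34.80180970442133 az -75.62255794204067 z -0.18361705403016415 off [-0.0126773   0.02938812  0.02197489]
LG 0.12957491312595237 tilt 41.95601538135907 az -71.8881693093059 z -0.1870059562887857 off [0.00016735 0.01207357 0.01026973]
```

```bash
python3 - <<'E'
from m import *
a=grab("side");b=grab("top"); N=[]
for g,(x0,x1,y0,y1) in((a,(361,382,212,240)),(b,(428,464,150,186))):
    f=g["frame"].max(2).astype(int); pts=[]
    bg=np.median(f[y1-3:y1,x0:x1])
    for x in range(x0,x1):
        r=np.where(f[y0:y1,x]<bg*.62)[0]
        if len(r): pts.append((x,(r[0]+r[-1])/2+y0,r[-1]-r[0]+1))
    P=np.array(pts); print(P[::3].tolist())
    k=np.polyfit(P[:,0],P[:,1],1); print("fit",k,np.std(P[:,1]-np.polyval(k,P[:,0])))
    n=np.cross(ray(g,x0,np.polyval(k,x0))[1],ray(g,x1,np.polyval(k,x1))[1]); N.append(n/np.linalg.norm(n))
    g["k"]=k
    R=np.array([.576,-.051,.012]); u,v=proj(g,R); print("line at ring",np.polyval(k,u)-v, proj(g,R))
d=np.cross(*N); d*=np.sign(d[2])/np.linalg.norm(d); print(d,"tilt",np.degrees(np.arccos(d[2])),np.degrees(np.arctan2(d[1],d[0])))
A=np.array([*N,d]); p=np.linalg.solve(A,[N[0]@a["pose"][:3,3],N[1]@b["pose"][:3,3],d@R]); print("axis point nearest ring, minus ring",p-R)
G=arm.observe()["ee_pos"]+np.array([0,0,.005]); w=G-p; print("axis miss of grasp",w-(w@d)*d)
E
```

```text
[[361.0, 229.5, 16.0], [364.0, 228.5, 16.0], [367.0, 227.5, 16.0], [370.0, 227.5, 16.0], [373.0, 227.0, 15.0], [376.0, 225.0, 13.0], [379.0, 224.0, 13.0]]
fit [-3.31818182e-01  3.49818831e+02] 0.6728110479519023
line at ring 12.207720606611048 [310.8266706  234.47316986]
[[428.0, 177.5, 16.0], [431.0, 176.0, 17.0], [434.0, 175.0, 17.0], [437.0, 174.0, 15.0], [440.0, 172.5, 16.0], [443.0, 170.0, 13.0], [446.0, 168.5, 14.0], [449.0, 167.0, 13.0], [452.0, 165.5, 14.0], [455.0, 164.0, 15.0], [458.0, 162.5, 14.0], [461.0, 160.5, 14.0]]
fit [ -0.53404118 406.81812527] 0.4974316154222048
line at ring 3.5696549780453495 [357.80651596 212.16505485]
[ 0.18204911 -0.57769377  0.79569342] tilt 37.27919959201455 -72.50875417811406
axis point nearest ring, minus ring [ 0.00561682 -0.02488921 -0.01935529]
axis miss of grasp [ 0.00262124 -0.0070069  -0.00568691]
```

The torch leans about 40° (estimates from 37° to 42°), pointing a little short of the ring. I'll shift it to aim right and set the lens at 20 cm.

```bash
python3 -m creep '0 -0.001 0.005 0.012 0;0 -0.002 0.01 0.024 0;0 -0.002 0.01 0.024 0;0 -0.002 0.01 0.024 0;0 -0.002 0.01 0.024 0;0 -0.002 0.01 0.024 0;0 -0.002 0.01 0.024 0;0 -0.002 0.01 0.024 0;0 -0.002 0.01 0.024 0;0 -0.002 0.01 0.024 0'
python3 - <<'E'
from m import *
a=grab("side");b=grab("top"); N=[];E=[]; R=np.array([.576,-.051,.012])
G=arm.observe()["ee_pos"]+np.array([0,0,.005])
for g in(a,b):
    # predicted lens and collar pixels from 40 deg tilt set the window
    d=np.array([.29*.643,-.957*.643,.766]); q=[proj(g,G-d*s) for s in(.125,.05)]
    f=g["frame"].max(2).astype(int); x0=int(q[0][0])-14; x1=int(q[1][0]); yc=(q[0][1]+q[1][1])/2; y0,y1=int(yc-22),int(yc+22)
    bg=np.median(f[y1-3:y1,x0:x1]); m=((f[y0:y1,x0:x1]<bg*.62)*255).astype(np.uint8)
    c=[(x+x0,(r[0]+r[-1])/2+y0,len(r)) for x in range(x1-x0) for r in[np.where(m[:,x])[0]] if len(r)>2]
    P=np.array(c); xe=P[0,0]; P=P[(P[:,0]>xe+5)&(P[:,0]<xe+38)]; P=P[P[:,2]<20]
    k=np.polyfit(P[:,0],P[:,1],1); print("left end",xe,"fit",k,len(P),P[::4].tolist())
    u,v=proj(g,R); print("line minus ring px",np.polyval(k,u)-v)
    n=np.cross(ray(g,0,np.polyval(k,0))[1],ray(g,600,np.polyval(k,600))[1]); N.append(n/np.linalg.norm(n)); E.append(ray(g,xe+2,np.polyval(k,xe+2)))
d=np.cross(*N); d*=np.sign(d[2])/np.linalg.norm(d); print("lines tilt",np.degrees(np.arccos(d[2])))
L,e=tri(*E); d=G-L; l=np.linalg.norm(d); d/=l; w=R-L; z=w@d
print("lens",L,e,"len",l,"tilt",np.degrees(np.arccos(d[2])),"z",z,"off",w-z*d,"G",G)
cv2.imwrite("pics/t6.png",cv2.convertScaleAbs(np.vstack([cv2.resize(a["frame"][160:260,260:460],None,fx=3,fy=3),cv2.resize(b["frame"][140:240,330:530],None,fx=3,fy=3)]),alpha=2,beta=15))
E
```

```text
t: 19.63
ee_pos: [0.6391, -0.2543, 0.2549]
tool_rot: [-1.872, -2.522, 0.0]
force: [-0.1, -0.3, -2.0]
gripper_width: 0.0243
gripper_force: 98.6
left end 343.0 fit [-2.32621784e-02  2.25336207e+02] 28 [[351.0, 213.0, 10.0], [355.0, 214.0, 18.0], [359.0, 220.5, 16.0], [363.0, 219.5, 16.0], [367.0, 218.5, 16.0], [371.0, 217.5, 14.0], [375.0, 215.0, 13.0]]
line minus ring px -16.36746844060903
left end 415.0 fit [ -0.51190476 394.72619048] 28 [[421.0, 178.5, 16.0], [425.0, 177.0, 17.0], [429.0, 175.0, 19.0], [433.0, 173.5, 18.0], [437.0, 172.0, 17.0], [441.0, 168.5, 14.0], [445.0, 166.5, 12.0]]
line minus ring px -0.6017237333274466
lines tilt 53.06430918643657
lens [ 0.59966876 -0.16093743  0.18018319] 0.01530726667381158 len 0.12897243524840818 tilt 51.753600129133176 z -0.19086964885254143 off [ 0.03475812 -0.02810781 -0.05002637] G [ 0.63914835 -0.25421591  0.26002288]
```

View pics/t6.png

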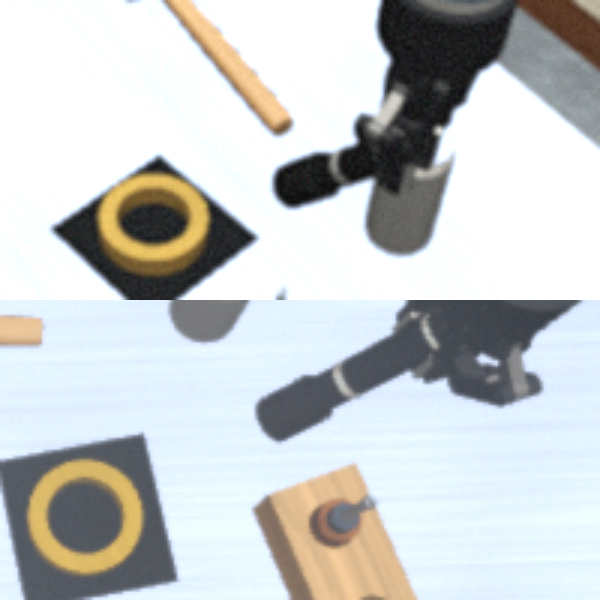

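The torch points at the ring in both views; the side-view automatic fit picked up the hammer's end, so I'll use the lens centres read from the picture instead: side-crop (281,186), top-crop (267,424). One last check with these.

```bash
python3 - <<'E'
from m import *
a=grab("side");b=grab("top"); R=np.array([.576,-.051,.012]); s=arm.observe(); G=s["ee_pos"]+np.array([0,0,.005])
pa=np.array([260+281/3-.33,160+186/3-.33]); pb=np.array([330+267/3-.33,140+124/3-.33])
L,e=tri(ray(a,*pa),ray(b,*pb)); d=G-L; l=np.linalg.norm(d); d/=l; w=R-L; z=w@d
print("lens",L,e,"len",l,"tilt",np.degrees(np.arccos(d[2])),"z",z,"off",w-z*d)
P=np.array([[359,220.5],[363,219.5],[367,218.5],[371,217.5],[375,215]]); k=np.polyfit(*P.T,1)
print("side line px error",np.polyval(k,proj(a,R)[0])-proj(a,R)[1],"grasp",np.polyval(k,proj(a,G)[0])-proj(a,G)[1])
for g,p in((a,pa),(b,pb)):
    q=proj(g,G);r=proj(g,R); print("px error of G-lens line at ring",q,p,np.cross(np.r_[p-q,0],np.r_[r-q,0])[2]/np.linalg.norm(p-q))
print(*rings(b),s["t"],s["gripper_force"])
E
```

```text
lens [ 0.60981439 -0.1708112   0.16500199] 0.0034153073096267338 len 0.129918921084227 tilt 42.88036500894931 z -0.19665524060322012 off [ 0.01070144 -0.00638541 -0.00889773]
side line px error 1.983162191864011 grasp -2.9046432543935907
px error of G-lens line at ring [396.18573249 211.61928019] [353.33666667 221.67      ] -2.757150470591234
px error of G-lens line at ring [471.40586566 152.90611847] [418.67       181.00333333] 1.1171498719043034
(array([186., 234.]), 537, 377, 72) (array([446., 228.]), 520, -267, 175) (array([358., 212.]), 576, -51, 98) (array([298., 148.]), 746, 95, 229) 19.8333 98.6297070980072
```

```bash
python3 -c "
from plant import arm
print(arm.close_job())"
```

```text
the job is handed in; nothing more can be done
None
```

I handed the job in at about 20 s: the ring is about 2 mm from the mat's centre, and the torch is held still at about 42°, lens 20 cm from the ring and aimed within roughly 15 mm of its middle by my camera measurements; I saw no judge's verdict.

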